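# Gauge the stage pins, sort them into the accessory drawer and shut it

## Task

One pin at a time, try the two loose steel pins in the gauge slot beside the drawer: hold or lay the pin along the slot, so that it either drops to the slot's floor (short pin) or comes to bear on top of the jaws (long pin), and then lay it flat in its drawer compartment, the short pin in the one marked by the green tag and the long pin in the one marked by the orange tag, before you take the next pin. When both are in, push the drawer fully home, and leave the other things on the bench where they stand.

Things in the scene. Friction and masses are not known exactly. Their poses are not given: they have to be found in the camera images.
- pin_a: Loose stainless pin, 12 mm in diameter, with a black square grip sleeve (16 x 16 mm, 26 mm long) round its middle; lies on the bench on a flat of the sleeve, about 75 g. One of the two pins (pin_a, pin_b) is 64 mm long and the other 82 mm; the gauge (or a good look) tells which is which. Origin: centre of the pin, 8 mm above what the sleeve lies on. x axis: along the pin.
- pin_b: Loose stainless pin, 12 mm in diameter, with a black square grip sleeve (16 x 16 mm, 26 mm long) round its middle; lies on the bench on a flat of the sleeve, about 75 g. One of the two pins (pin_a, pin_b) is 64 mm long and the other 82 mm; the gauge (or a good look) tells which is which. Origin: centre of the pin, 8 mm above what the sleeve lies on. x axis: along the pin.
- gauge: Fixed length gauge: aluminium base plate 124 x 56 x 6 mm with two blue jaw blocks on it, each 24 mm along x, 36 mm along y and 20 mm high (tops 26 mm above the bench). Origin: centre of the underside; x axis along the slot, from jaw to jaw.
- gauge_slot (a point): Centre of the slot's floor (top of the base plate, 6 mm above the bench), midway between the jaws. The slot is the 72 mm gap between the jaws along x and is open at both sides (y). The short pin lies in it with its centre 8 mm above this point; the long pin cannot enter and bears on both jaw tops with its centre 26 mm above this point. x axis along the slot.
- cabinet: Fixed low white instrument cabinet with a clear top, 180 mm deep (x) x 206 mm wide (y) x 73 mm high, with one drawer opening towards -x of its own frame (roughly towards the robot). Origin: centre of its underside; its front plane is 90 mm along -x.
- drawer (a joint): Drawer slide: 0 m = fully home (front panel against the cabinet), grows as it is pulled out, at most 0.155. It starts 0.125 to 0.15 m open, so that the compartments stand wholly clear of the cabinet. Friction about 3 N, it stays where it is left.
- drawer_floor (a point): Centre of the drawer's inner floor, 12 mm above the bench, moving with the drawer; axes as the cabinet's. A divider 4 mm thick runs along x through this point; on either side (+y and -y) is an open compartment 110 mm long (x) and 80 mm wide (y), its centre 42 mm to the side of this point. Walls and divider 4 mm thick, tops 32 mm above this floor.
- drawer_handle (a point): Middle of the drawer's bar handle (round steel bar 11 mm thick, 100 mm long along y, 40 mm above the bench), 35 mm in front (-x) of the front panel's outer face, moving with the drawer. The panel is 206 mm wide, its top 67 mm above the bench. Pushing the bar or the panel along the cabinet's +x shuts the drawer.
- tag_short: Fixed green tag plate, 34 x 66 x 4 mm, with the relief of a short bar on it, on the clear top of the cabinet near its front. It marks the drawer compartment straight in front of it (same y in the cabinet's frame) as the one for the short pin. Which side it is on changes. Origin: centre of its underside; axes as the cabinet's (y along the cabinet's width).
- tag_long: Fixed orange tag plate, 34 x 66 x 4 mm, with the relief of a long bar on it, on the clear top of the cabinet near its front. It marks the drawer compartment straight in front of it (same y in the cabinet's frame) as the one for the long pin. Which side it is on changes. Origin: centre of its underside; axes as the cabinet's (y along the cabinet's width).
- oil_bottle: Bystander: amber bottle, 32 mm wide, 75 mm high. Origin under its centre.
- objective: Bystander: brass microscope objective standing on end, 26 mm wide, 44 mm high. Origin under its centre.
- brush: Bystander: small brush lying on the bench, 150 mm long.
- tape: Bystander: red tape roll lying flat, 68 mm wide, 19 mm high. Origin under its centre.
- beaker: Bystander: white plastic beaker, 60 mm wide, 70 mm high. Origin under its centre.
- jar: Bystander: white jar with blue cap, 52 mm wide, 50 mm high. Origin under its centre.
There are look-alikes about, which are no part of the job. What is shaped like the pin_a but yellow is not meant.

How it is judged:
By the outcome, as a careful person would: the job done as asked, in the order asked, and still so for the second after the job is handed in, with the robot touching nothing.
It also fails if it takes over 72 s, if anything falls off the work surface, if the arm or the gripper's body presses on something with over 40 N, if the wrist force passes 120 N, or if a joint passes its speed limit or range.

## Robot

A 6-joint arm with a two-finger parallel gripper is mounted at the origin on the work surface. World frame = base frame: x ahead of the robot, y to its left, z up, the work surface at z = 0. Lengths are in m, angles in rad, forces in N, time in s.
With the tool pointing down it reaches from about 0.35 to 0.95 m from the base axis. Payload 17.4 kg.
Tool frame: the origin (TCP) lies midway between the tips of the shut fingers; the grasp point (between the pads) lies 19 mm behind it; z points along the fingers, y is the direction in which the jaws open and shut (so a half turn about z gives the same grasp; the last joint's range is limited). The gripper opens to 93 mm and grips with 3 to 60 N. Pads are 15 mm wide; open, the fingers measure 128 mm over their backs; the gripper's body (75 mm by 188 mm) begins 65 mm behind the grasp point.
Start: joints at [-1.272, 0.116, 1.442, -0, 1.584, -0.038], TCP at [0.223, -0.637, 0.219] pointing down, gripper open.
Joint ranges: [-2.83, 2.83], [-0.83, 2.19], [0.07, 2.5], [-1.14, 4.28], [0.01, 3], [-2.97, 2.97]. Speed limits (rad/s): [1.89, 1.89, 2.22, 3.14, 3.14, 3.14].

## Interface

Orientations are given as a unit quaternion [w, x, y, z].
In Python, from workcell import robot gives the robot as it stands.
- The arm moves only by the shell command python3 -m pendant 'ROWS' [FORCE]. ROWS is JSON, a list that holds one entry, the list of rows, each a list of 7 numbers: the turn, a rotation vector about the tool's x, y, z in rad, then the shift along the tool's x, y, z in mm, then the opening, from 0 (shut) to 1 (fully open). In form: [[[ax, ay, az, x, y, z, hand], ...]]. A call has exactly 5 rows; each row is the pose to reach, as a shift and turn from the pose commanded when the call began, along the tool's axes at that moment; what a row does not reach only later rows make up. A row lasts 1/10 s, in which the tool goes at most 50 mm and 8.59 degrees, less where a joint would pass 70% of its speed; a pose out of reach is approached as far as the arm can. A call with a gripper value outside its range is refused whole. The fingers move at their own pace and stop on an object; FORCE is the grip in N (left out, the last holds). Time passes only in rows, so rows that repeat a pose let the fingers close, or fill a call up. It gives the time, the measured TCP pose, the force and the opening at its end, in the units of the state.
- robot.get_state(): the state, without advancing time (a new reading comes with each control period).
- robot.grab_frame(name): name is "scene" or "top"; returns a dict with "image" (400x640x3 uint8, red, green, blue), "fovy" (degrees; the focal length in pixels is half the picture's height over the tangent of half this angle, whatever the lens; pixels are square), "cx", "cy" (the principal point, pixels), "k1" (the pictures are not rectified: a ray, as slopes to the right and down, at radius r is drawn at 1 + k1 r^2 times it, then the intrinsics apply), "R" (3x3) and "t" (3): a world point X has camera coordinates R X + t. Camera axes: x right, y down, z forward; pixel columns grow to the right and rows downward; lengths in m; the calibration is good to about 2 mm. A picture is of the moment at which its call begins. There is no depth.
- robot.finish_job(): hands the job in, once; it reports no verdict.
Trained networks look in a picture, given as the dict that the camera call returned (one of the last four; its "shot" number tells which), for a name from the list of things; names that differ only in an ending like _2 or _b are one class to them, and where a whole thing is asked for, a point or a joint stands for the part that bears it (a point fixed in the world has none). Each returns a list of dicts, best first, with "conf" (0 to 1); they miss things now and then, are a little off and sometimes report something else, mostly with a low value. They report only what shows in the picture. A call takes as long as a camera call. They do not tell look-alikes from the thing itself.
- robot.outline_of(target, picture): "pixels" (400x640 bool, what is visible of it) and "box" ([left, top, width, height] in pixels, round what is visible of it).
- robot.tip_of(target, picture): "point" ([row, column] in pixels: a listed point, or the origin of a listed thing).
The state is a dict: "clock": time; "qpos": joint angles; "dq": joint speeds; "joint_efforts": joint torques, N m; "tool_pos": TCP position; "ee_rot": TCP orientation; "force": force on the tool from outside, world axes, zero at the start; "wrist_torque": the same for the moment, N m; "finger_gap": finger opening in m.
Only numpy, scipy, OpenCV 4.12 (cv2) and the standard library are available. Lean on these libraries where they do the work, as an engineer would, in place of code of your own. Each camera call takes 0.05 s, during which the arm holds its last target.

## Working session

There is one attempt and no reset: what is moved stays moved. The work goes in short steps, Python scripts to look and compute and a shell command to move; the robot and the scene stay as the last step left them, time stands still between calls to the robot, and variables do not carry over. Pictures are saved under pics/ and viewed, and the job is handed in when it is done.

```bash
ls; mkdir -p pics; cat > look.py <<'E'
import cv2,sys
from workcell import robot
tag=sys.argv[1]
for n in ("scene","top"):
    f=robot.grab_frame(n)
    cv2.imwrite(f"pics/{n}_{tag}.png",f["image"][:,:,::-1])
    print(n,f["fovy"],f["cx"],f["cy"],f["k1"],f["R"],f["t"],f["shot"])
E
python3 look.py 0; python3 -c "
from workcell import robot
print(robot.get_state())"
```

```text
pics
scene 49.1939614045644 322.37600510112367 198.86116076713498 -0.03832111478788297 [[ 0.06799171  0.99758548 -0.01415414]
 [ 0.83903638 -0.06485011 -0.54019665]
 [-0.53981023  0.02485305 -0.84141978]] [ 0.01314117 -0.44643641  1.42981727] 1
top 45.648802411452536 317.5673004510465 199.80381917923768 -0.12468364894977416 [[-0.00480208 -0.99969909  0.02405561]
 [-0.99555812  0.0025175  -0.09411526]
 [ 0.09402638 -0.0244007  -0.99527064]] [-0.06100416  0.59011647  1.23976336] 2
{'clock': 0.1, 'qpos': array([-1.27178060e+00,  1.16450518e-01,  1.44216998e+00,  6.05229592e-06,
        1.58397397e+00, -3.78063705e-02]), 'dq': array([-0.00207537, -0.00100636, -0.00072684,  0.00044289, -0.00048631,
        0.00061244]), 'joint_efforts': array([ 2.02133830e-03, -7.22899103e+01, -6.23866224e+01,  7.82306562e-02,
        2.27231841e-02, -5.95431834e-05]), 'tool_pos': array([ 0.22302115, -0.63691812,  0.21798825]), 'ee_rot': array([-4.97034179e-04,  9.85852215e-01,  1.67616109e-01, -6.22347268e-05]), 'force': array([-0.00185957, -0.39012474, -0.25173939]), 'wrist_torque': array([0.01662309, 0.0021448 , 0.01897351]), 'finger_gap': 0.09299864180574638}
```

View pics/scene_0.png

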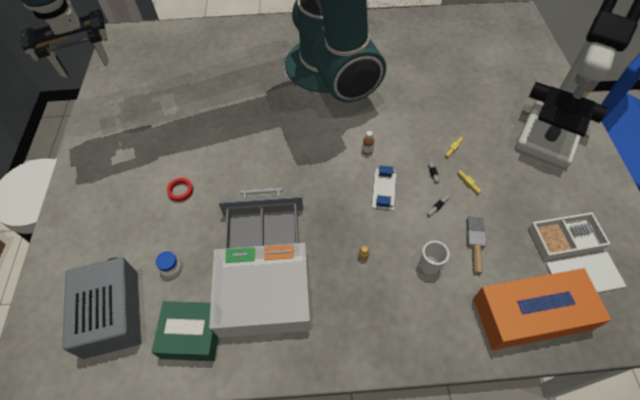

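View pics/top_0.png

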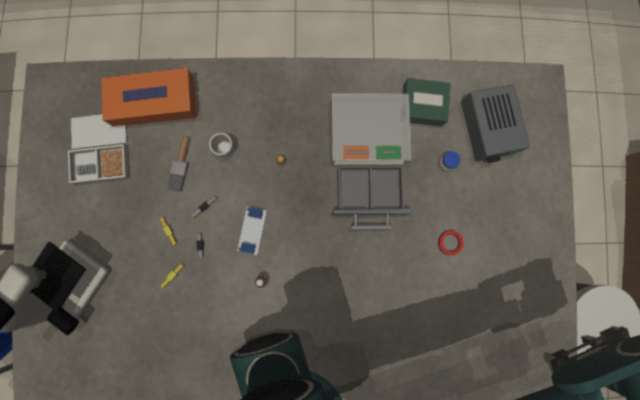

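Two steel pins with black sleeves show, at scene (434,172) and (438,206), top (200,245) and (205,206). The look-alikes are yellow, at scene (454,147) and (469,181), top (172,275) and (168,231). The gauge is at top (252,231). In the top view the orange tag is on the left and the green on the right.

```bash
cat > h.py <<'E'
import cv2,numpy as np
from workcell import robot
def KD(f):
    F=200/np.tan(np.radians(f["fovy"])/2)
    return np.array([[F,0,f["cx"]],[0,F,f["cy"]],[0,0,1.]]),np.array([f["k1"],0,0,0,0.])
def ray(f,uv):
    K,D=KD(f)
    p=cv2.undistortPoints(np.array([[uv]],float),K,D,None,None)[0,0]
    R=np.array(f["R"]);t=np.array(f["t"])
    return -R.T@t, R.T@np.array([p[0],p[1],1])
def at(f,uv,z):
    c,d=ray(f,uv); return c+d*(z-c[2])/d[2]
def proj(f,X):
    K,D=KD(f); r,_=cv2.Rodrigues(np.array(f["R"]))
    return cv2.projectPoints(np.array(X,float).reshape(-1,1,3),r,np.array(f["t"],float),K,D)[0][:,0]
E
cat > m.py <<'E'
from h import *
fs={n:robot.grab_frame(n) for n in("scene","top")}
Z=dict(pin_a=.008,gauge=0.0,gauge_slot=.006,cabinet=0,drawer_floor=.012,drawer_handle=.04,tag_short=.073,tag_long=.073,oil_bottle=0,objective=0,brush=0.005,tape=0,beaker=0,jar=0)
for k,z in Z.items():
    for n,f in fs.items():
        for r in robot.tip_of(k,f)[:5]:
            v,u=r["point"]; print(k,n,"conf%.2f"%r["conf"],"uv",round(u,1),round(v,1),at(f,(u,v),z).round(4))
for n,f in fs.items():
    for r in robot.outline_of("pin_a",f):
        m=r["pixels"]; v,u=np.nonzero(m); print(n,"outl",round(r["conf"],2),r["box"],m.sum())
        if m.sum()>8:
            rect=cv2.minAreaRect(np.stack([u,v],1).astype(np.float32)); print(rect)
for n,c in (("scene",(410,130,90,100)),("top",(150,190,130,105))):
    x,y,w,h=c; im=fs[n]["image"][y:y+h,x:x+w,::-1]
    cv2.imwrite(f"pics/crop_{n}.png",cv2.resize(im,None,fx=5.7,fy=5.7,interpolation=cv2.INTER_CUBIC))
E
python3 m.py
```

```text
pin_a scene conf0.67 uv 471.4 180.6 [0.5063 0.3504 0.008 ]
pin_a scene conf0.59 uv 433.8 171.4 [0.4687 0.2566 0.008 ]
pin_a scene conf0.56 uv 441.4 204.5 [0.5742 0.2544 0.008 ]
pin_a scene conf0.46 uv 454.9 142.0 [0.3716 0.3375 0.008 ]
pin_a scene conf0.19 uv 240.6 252.0 [ 0.6706 -0.257   0.008 ]
pin_a top conf0.74 uv 203.6 204.7 [0.5793 0.2458 0.008 ]
pin_a top conf0.64 uv 167.5 233.7 [0.5006 0.3436 0.008 ]
pin_a top conf0.59 uv 198.2 248.1 [0.4619 0.2588 0.008 ]
pin_a top conf0.43 uv 170.9 273.8 [0.3926 0.3325 0.008 ]
pin_a top conf0.27 uv 279.2 159.6 [0.7025 0.0407 0.008 ]
gauge scene conf0.64 uv 387.7 186.4 [0.5024 0.1269 0.    ]
gauge scene conf0.46 uv 240.2 253.4 [ 0.6703 -0.2594  0.    ]
gauge top conf0.58 uv 249.4 229.3 [0.5127 0.1215 0.    ]
gauge_slot scene conf0.82 uv 385.7 187.3 [0.5088 0.1199 0.006 ]
gauge_slot scene conf0.71 uv 373.1 147.6 [0.3723 0.1044 0.006 ]
gauge_slot top conf0.76 uv 254.1 226.8 [0.5192 0.1081 0.006 ]
gauge_slot top conf0.52 uv 280.9 159.0 [0.7045 0.0362 0.006 ]
cabinet scene conf0.78 uv 261.3 295.9 [ 0.7821 -0.2073  0.    ]
cabinet top conf0.65 uv
[... 1824 characters left out ...]
844)
top outl 0.74 [160.5, 264.5, 26.2, 24.8] 149
((171.5, 275.5000305175781), (5.656853675842285, 29.698484420776367), 45.0)
top outl 0.68 [191.0, 195.1, 25.5, 21.1] 162
((203.50001525878906, 206.00001525878906), (6.363960266113281, 30.405588150024414), 45.0)
top outl 0.48 [162.7, 219.1, 13.3, 25.9] 160
((167.6000213623047, 230.70005798339844), (30.4105224609375, 6.708203315734863), 63.43495178222656)
top outl 0.41 [241.0, 206.4, 24.7, 45.7] 889
((251.34144592285156, 230.07313537597656), (20.114795684814453, 45.53765869140625), 12.094758033752441)
top outl 0.26 [331.6, 163.9, 77.1, 61.9] 3447
((371.1883850097656, 196.7308349609375), (62.72163391113281, 77.06558990478516), 88.83085632324219)
```

View pics/crop_scene.png

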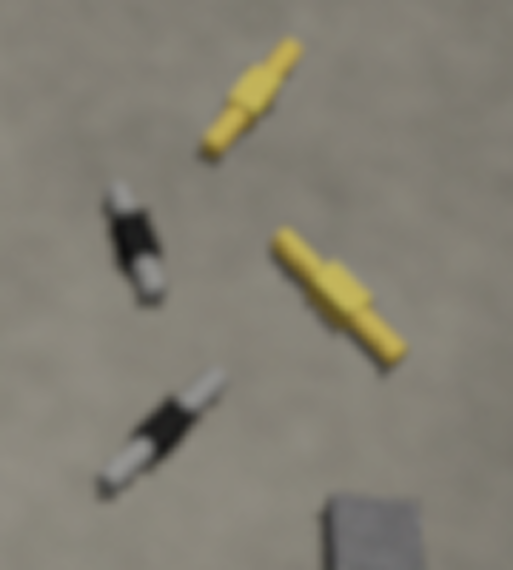

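View pics/crop_top.png

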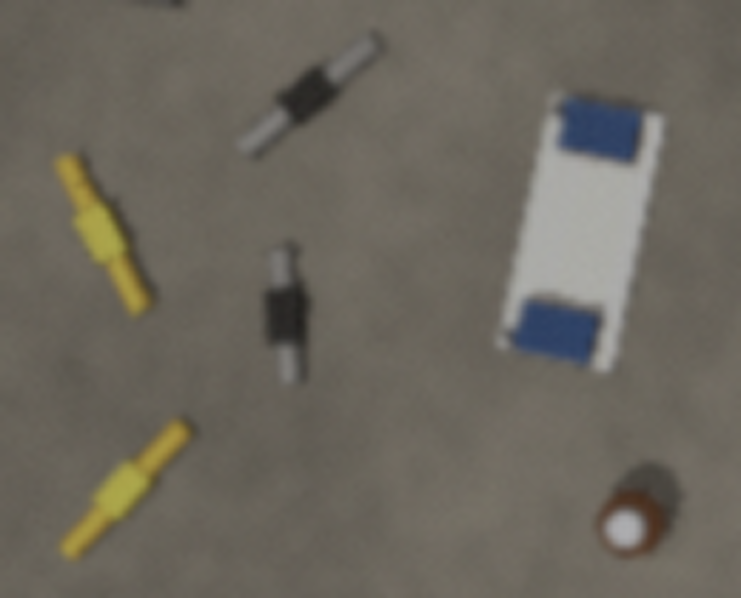

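The crops confirm the steel pins. The one at top (200,245) is visibly the short one (24 px) and the one at top (204,206) the long one (30 px). The other two are yellow. Next I'll measure precisely and crop the drawer.

```bash
cat > m2.py <<'E'
from h import *
fs={n:robot.grab_frame(n) for n in("scene","top")}
def P(n,x,y,z,s=5.7,o={"scene":(410,130),"top":(150,190)}):
    return at(fs[n],(o[n][0]+(x+.5)/s-.5,o[n][1]+(y+.5)/s-.5),z)
for nm,n,a,b,c in (("short","top",(283,245),(294,380),(287,315)),("long","top",(242,150),(378,42),(307,95)),
                 ("short","scene",(117,187),(150,295),(137,242)),("long","scene",(220,372),(105,487),(163,430))):
    A=P(n,*a,.010);B=P(n,*b,.010);C=P(n,*c,.014);d=B-A
    print(nm,n,"mid",((A+B)/2).round(4),"sleeve",C.round(4),"len",np.linalg.norm(d).round(4),"ang",np.degrees(np.arctan2(d[1],d[0])).round(1))
g=[P("top",*c,.006) for c in ((552,93),(662,115),(608,368),(500,345))]
print("gauge",np.mean(g,0).round(4),[np.linalg.norm(g[i]-g[i-1]).round(4) for i in range(4)])
d=g[0]+g[1]-g[2]-g[3];print(np.degrees(np.arctan2(d[1],d[0])))
for n,c in (("scene",(205,180,110,85)),("top",(325,130,95,105)),("scene",(362,155,45,60)),("top",(228,195,50,65))):
    x,y,w,h=c; im=fs[n]["image"][y:y+h,x:x+w,::-1]; s=6 if w>50 else 10
    cv2.imwrite(f"pics/{'dr' if w>50 else 'ga'}_{n}.png",cv2.resize(im,None,fx=s,fy=s,interpolation=cv2.INTER_CUBIC))
E
python3 m2.py
```

```text
short top mid [0.4719 0.253  0.01  ] sleeve [0.4706 0.2528 0.014 ] len 0.0639 ang -174.6
long top mid [0.5744 0.2443 0.01  ] sleeve [0.5745 0.2448 0.014 ] len 0.0823 ang -51.4
short scene mid [0.471  0.2534 0.01  ] sleeve [0.475  0.2535 0.014 ] len 0.0636 ang 2.3
long scene mid [0.5756 0.2455 0.01  ] sleeve [0.5787 0.2438 0.014 ] len 0.0854 ang -48.9
gauge [0.5108 0.1153 0.006 ] [np.float64(0.1217), np.float64(0.0535), np.float64(0.1222), np.float64(0.0523)]
-11.55199128941517
```

View pics/dr_scene.png

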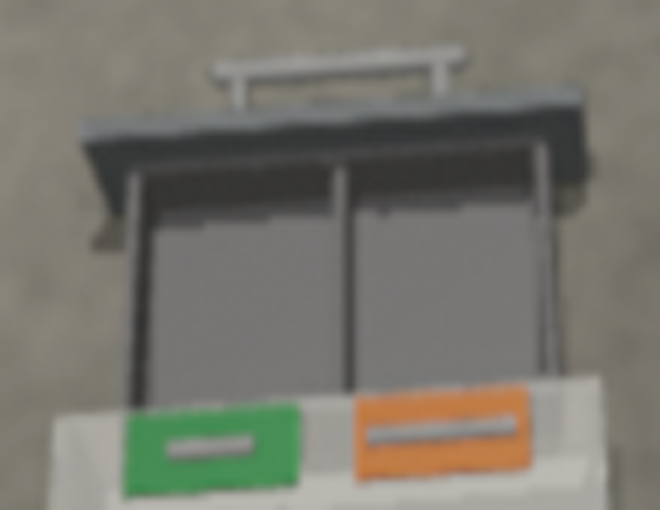

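View pics/dr_top.png

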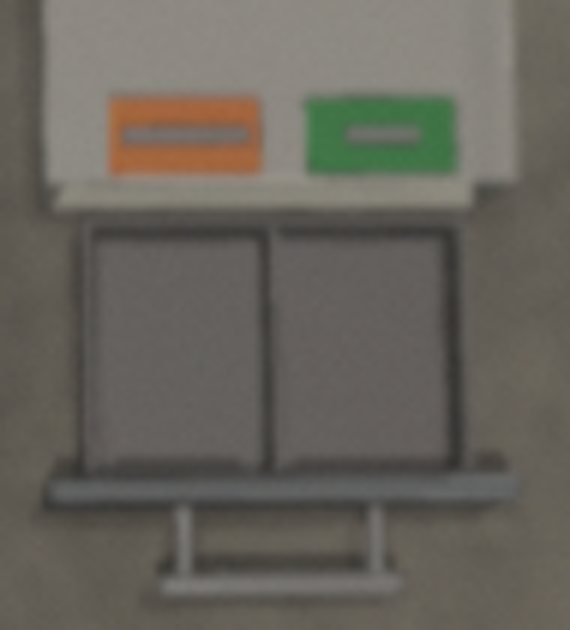

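View pics/ga_scene.png

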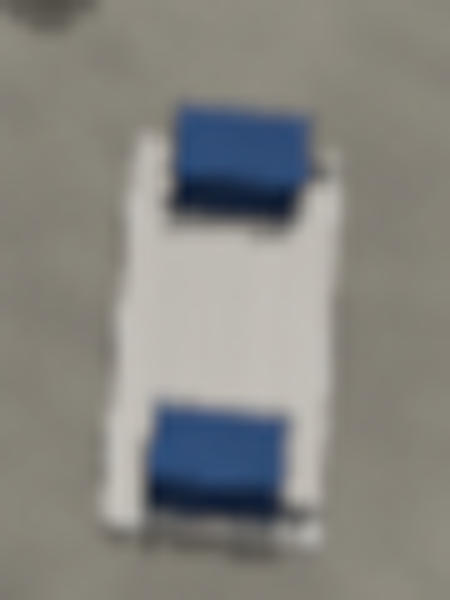

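View pics/ga_top.png

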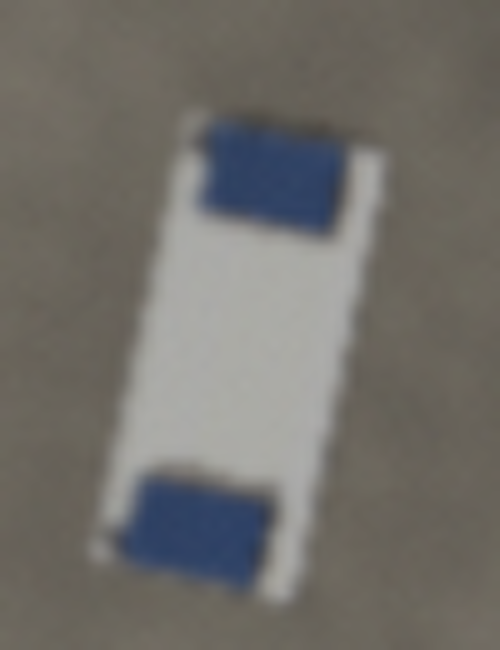

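```bash
cat > m3.py <<'E'
from h import *
from scipy.optimize import least_squares
fs={n:robot.grab_frame(n) for n in("scene","top")}
def fit(name,obs,x0):
    for cams in (("scene",),("top",),("scene","top")):
        def res(p):
            c,s=np.cos(p[2]),np.sin(p[2]);r=[]
            for n in cams:
                o,sc,L=obs[n]
                for (u,v),X in L:
                    W=[p[0]+c*X[0]-s*X[1],p[1]+s*X[0]+c*X[1],X[2]]
                    r+=list(proj(fs[n],[W])[0]-(np.array(o)+(np.array([u,v])+.5)/sc-.5))
            return np.array(r)
        q=least_squares(res,x0,loss="soft_l1",f_scale=.7)
        print(name,cams,q.x[:2].round(4),np.degrees(q.x[2]).round(2),"rms px",np.sqrt((res(q.x)**2).mean()).round(2))
B=lambda sx,sy:(sx*.062,sy*.028,.006)
J=lambda x,sy:(x,sy*.018,.026)
fit("gauge",{"top":((228,195),10,[((188,113),B(1,1)),((388,150),B(1,-1)),((291,603),B(-1,-1)),((91,558),B(-1,1)),
   ((208,122),J(.060,1)),((352,140),J(.060,-1)),((335,235),J(.036,-1)),((200,212),J(.036,1)),
   ((138,472),J(-.036,1)),((278,490),J(-.036,-1)),((255,588),J(-.060,-1)),((120,562),J(-.060,1))]),
 "scene":((362,155),10,[((137,130),B(-1,-1)),((343,155),B(-1,1)),((322,545),B(1,1)),((102,525),B(1,-1)),
   ((178,102),J(-.060,-1)),((310,118),J(-.060,1)),((157,405),J(.036,-1)),((288,412),J(.036,1)),((283,490),J(.060,1)),((150,475),J(.060,-1))])},[.511,.115,-.2])
# drawer: origin= handle middle
fit("handle",{"top":((325,130),6,[((160,583),(0,.05,.04)),((403,585),(0,-.05,.04)),((48,500),(.035,.103,.067)),((517,500),(.035,-.103,.067))]),
 "scene":((205,180),6,[((212,73),(0,-.05,.04)),((465,53),(0,.05,.04)),((82,125),(.035,-.103,.067)),((583,90),(.035,.103,.067))])},[.515,-.2,0])
def S(x):return (x,0,.010)
o={"scene":(410,130),"top":(150,190)}
def C(sx,sy):return (sx*.013,sy*.008,.016)
fit("short",{"top":(o["top"],5.7,[((294,380),S(-.032)),((283,245),S(.032)),((287,315),(0,0,.014))]),
 "scene":(o["scene"],5.7,[((117,187),S(-.032)),((150,297),S(.032)),((137,240),(0,0,.014))])},[.47,.253,0.06])
fit("long",{"top":(o["top"],5.7,[((242,150),S(-.041)),((378,42),S(.041)),((307,95),(0,0,.014))]),
 "scene":(o["scene"],5.7,[((222,372),S(-.041)),((105,487),S(.041)),((163,427),(0,0,.014))])},[.575,.245,-.87])
E
python3 m3.py
```

```text
gauge ('scene',) [0.5106 0.1151] -11.64 rms px 0.36
gauge ('top',) [0.5105 0.1142] -11.63 rms px 0.41
gauge ('scene', 'top') [0.5105 0.1146] -11.61 rms px 0.4
handle ('scene',) [ 0.5183 -0.2034] 0.47 rms px 0.99
handle ('top',) [ 0.5166 -0.2031] -0.3 rms px 0.86
handle ('scene', 'top') [ 0.517  -0.2032] -0.11 rms px 0.96
short ('scene',) [0.4723 0.2535] 2.19 rms px 0.26
short ('top',) [0.4715 0.253 ] 5.42 rms px 0.16
short ('scene', 'top') [0.4718 0.2533] 3.81 rms px 0.32
long ('scene',) [0.5764 0.2451] -49.85 rms px 0.47
long ('top',) [0.5745 0.2444] -51.4 rms px 0.08
long ('scene', 'top') [0.5751 0.2449] -50.53 rms px 0.44
```

```bash
cat > go.py <<'E'
# go.py x y z yaw_deg : tool-axis turn (rad) and shift (mm) from the present pose to a tool-down target
import sys,numpy as np
from scipy.spatial.transform import Rotation as Ro
from workcell import robot
s=robot.get_state(); x,y,z,a=map(float,sys.argv[1:5])
q=s["ee_rot"]; R=Ro.from_quat([q[1],q[2],q[3],q[0]])
cur=np.degrees(np.arctan2(R.as_matrix()[1,0],R.as_matrix()[0,0]))
k=round((cur-a)/180); a=a+180*k if "free" in sys.argv else a
T=Ro.from_euler("z",a,degrees=True)*Ro.from_euler("x",180,degrees=True)
print("clock",round(s["clock"],2),"tcp",s["tool_pos"].round(4),"yaw",cur.round(2),"q",s["qpos"].round(2),"gap",round(s["finger_gap"],4),"F",s["force"].round(1))
print("turn",(R.inv()*T).as_rotvec().round(4),"shift mm",(1000*R.inv().apply(np.array([x,y,z])-s["tool_pos"])).round(1))
E
python3 go.py .472 .2533 .10 3.8
```

```text
clock 1.9 tcp [ 0.2231 -0.6371  0.2187] yaw 19.3 q [-1.27  0.12  1.44  0.    1.58 -0.04] gap 0.0931 F [-0.3  0.2  0.5]
turn [ 0.     -0.      0.2705] shift mm [ 529.2 -758.1  118.7]
```

```bash
python3 -m pendant '[[[0,0,0.27,529,-758,20,0.55],[0,0,0.27,529,-758,20,0.55],[0,0,0.27,529,-758,20,0.55],[0,0,0.27,529,-758,20,0.55],[0,0,0.27,529,-758,20,0.55]]]' 20; python3 go.py .472 .2533 .10 3.8
```

```text
clock: 2.4
tool_pos: [0.2904, -0.3945, 0.2131]
ee_rot: [0.0, 0.999, 0.033, 0.0]
force: [0.8, 0.8, 0.7]
finger_gap: 0.0577
clock 2.4 tcp [ 0.2904 -0.3945  0.2131] yaw 3.8 q [-0.99 -0.29  1.83  0.    1.6   0.52] gap 0.0577 F [0.8 0.8 0.7]
turn [ 0.0002 -0.0002  0.    ] shift mm [ 224.1 -634.4  113.1]
```

```bash
python3 -m pendant '[[[0,0,0,224,-634,20,0.55],[0,0,0,224,-634,20,0.55],[0,0,0,224,-634,20,0.55],[0,0,0,224,-634,20,0.55],[0,0,0,224,-634,20,0.55]]]'; python3 go.py .472 .2533 .10 3.8
```

```text
clock: 2.9
tool_pos: [0.3576, -0.1539, 0.2061]
ee_rot: [0.0, 0.999, 0.033, 0.001]
force: [0.7, 0.3, -0.8]
finger_gap: 0.0513
clock 2.9 tcp [ 0.3576 -0.1539  0.2061] yaw 3.79 q [-0.47 -0.54  2.02  0.    1.66  1.03] gap 0.0513 F [ 0.7  0.3 -0.8]
turn [ 0.0005 -0.0011 -0.0002] shift mm [ 141.  -398.8  106. ]
```

```bash
python3 -m pendant '[[[0,0,0,141,-399,20,0.55],[0,0,0,141,-399,20,0.55],[0,0,0,141,-399,20,0.55],[0,0,0,141,-399,20,0.55],[0,0,0,141,-399,20,0.55]]]'; python3 go.py .472 .2533 .10 3.8
```

```text
clock: 3.4
tool_pos: [0.425, 0.0871, 0.1944]
ee_rot: [-0.0, 0.999, 0.034, 0.001]
force: [1.4, -1.4, -0.1]
finger_gap: 0.0513
clock 3.4 tcp [0.425  0.0871 0.1944] yaw 3.85 q [ 0.14 -0.43  1.96 -0.    1.6   1.65] gap 0.0513 F [ 1.4 -1.4 -0.1]
turn [-0.     -0.0013  0.0008] shift mm [  58.  -162.7   94.4]
```

```bash
python3 -m pendant '[[[0,0,0,58,-163,94,0.55],[0,0,0,58,-163,94,0.55],[0,0,0,58,-163,94,0.55],[0,0,0,58,-163,94,0.55],[0,0,0,58,-163,94,0.55]]]'; python3 go.py .472 .2533 .06 3.8
```

```text
clock: 3.9
tool_pos: [0.471, 0.2542, 0.0962]
ee_rot: [0.001, 0.999, 0.035, -0.002]
force: [0.7, 0.0, -0.9]
finger_gap: 0.0515
clock 3.9 tcp [0.471  0.2542 0.0962] yaw 4.0 q [ 0.45 -0.13  1.88  0.    1.39  1.95] gap 0.0515 F [ 0.7  0.  -0.9]
turn [0.0013 0.0049 0.0035] shift mm [ 1.1  0.9 36.2]
```

```bash
python3 -m pendant '[[[0,0,0,0,0,20,0.55],[0,0,0,0,0,45,0.55],[0,0,0,0,0,45,0.55],[0,0,0,0,0,45,0.55],[0,0,0,0,0,45,0.55]]]'; python3 go.py .472 .2533 .003 3.8
cat > crop.py <<'E'
import sys
from h import *
x0,y0,w,h,u0,v0,w2,h2=map(int,sys.argv[2:10])
for n,(x,y,w,h) in (("scene",(x0,y0,w,h)),("top",(u0,v0,w2,h2))):
    f=robot.grab_frame(n); s=min(780/w,580/h)
    cv2.imwrite(f"pics/{n}_{sys.argv[1]}.png",cv2.resize(f["image"][y:y+h,x:x+w,::-1],None,fx=s,fy=s,interpolation=cv2.INTER_CUBIC)); print(n,s)
E
python3 crop.py 1 380 100 120 130 130 160 150 130
```

```text
clock: 4.4
tool_pos: [0.4726, 0.2513, 0.0568]
ee_rot: [-0.0, 0.999, 0.033, 0.001]
force: [-1.0, 0.1, 0.7]
finger_gap: 0.051
clock 4.4 tcp [0.4726 0.2513 0.0568] yaw 3.81 q [ 0.44 -0.1   1.93 -0.    1.31  1.95] gap 0.051 F [-1.   0.1  0.7]
turn [-0.0007 -0.0019  0.0002] shift mm [-0.6 -2.  53.8]
scene 4.461538461538462
top 4.461538461538462
```

View pics/scene_1.png

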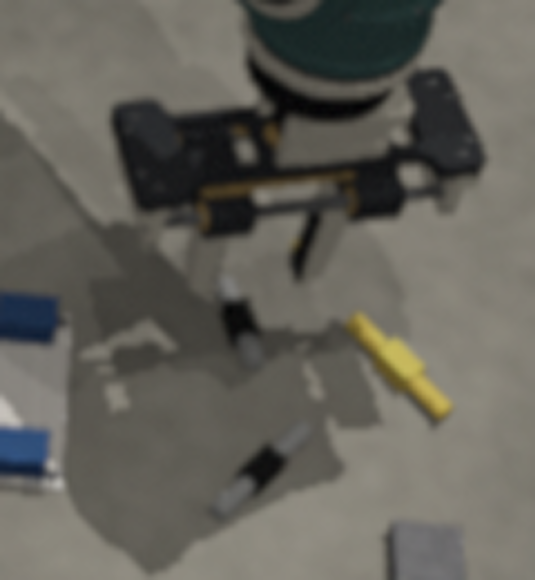

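View pics/top_1.png

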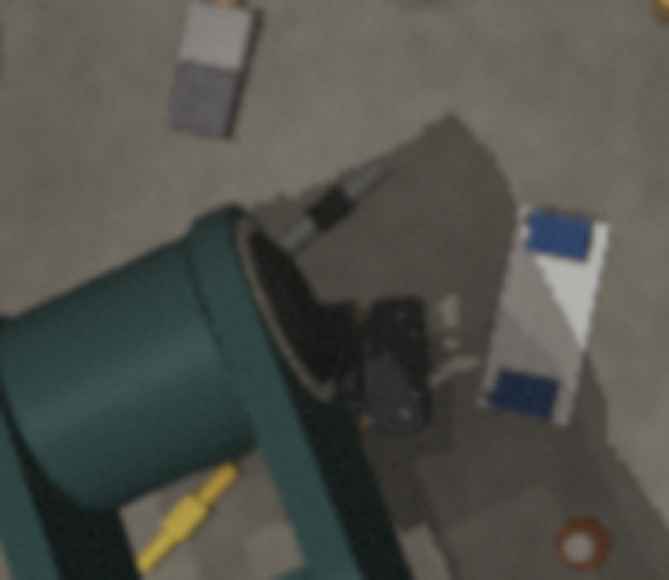

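The pin (scene crop (240,325)) lies between the two fingertips at (205,285) and (310,275). I'll go down and grip.

```bash
python3 -m pendant '[[[0,0,0,-0.5,-1.5,30,0.55],[0,0,0,-0.5,-1.5,50,0.55],[0,0,0,-0.5,-1.5,52.5,0.55],[0,0,0,-0.5,-1.5,52.5,0.55],[0,0,0,-0.5,-1.5,52.5,0.55]]]'; python3 go.py .472 .2533 .003 3.8
```

```text
clock: 5.0
tool_pos: [0.4721, 0.253, 0.004]
ee_rot: [-0.0, 0.999, 0.033, 0.001]
force: [-0.5, 0.1, 0.1]
finger_gap: 0.051
clock 5.0 tcp [0.4721 0.253  0.004 ] yaw 3.82 q [ 0.44 -0.04  1.97 -0.    1.22  1.95] gap 0.051 F [-0.5  0.1  0.1]
turn [-0.0006 -0.0017  0.0004] shift mm [-0.1 -0.3  1. ]
```

```bash
python3 -m pendant '[[[0,0,0,0,0,0,0],[0,0,0,0,0,0,0],[0,0,0,0,0,0,0],[0,0,0,0,0,0,0],[0,0,0,0,0,0,0]]]' 20;  python3 -m pendant '[[[0,0,0,0,0,-15,0],[0,0,0,0,0,-60,0],[0,0,0,0,0,-76,0],[0,0,0,0,0,-76,0],[0,0,0,0,0,-76,0]]]'; python3 go.py .5105 .1146 .08 -11.6; python3 crop.py 2 380 100 120 130 130 160 150 130
```

```text
clock: 5.5
tool_pos: [0.4714, 0.2528, 0.0026]
ee_rot: [-0.0, 0.999, 0.033, 0.0]
force: [1.7, -1.1, 0.8]
finger_gap: 0.0158
clock: 6.0
tool_pos: [0.4712, 0.2527, 0.0784]
ee_rot: [-0.0, 0.999, 0.033, 0.0]
force: [0.4, 0.1, -1.0]
finger_gap: 0.0163
clock 6.0 tcp [0.4712 0.2527 0.0784] yaw 3.83 q [ 0.44 -0.12  1.91 -0.    1.35  1.95] gap 0.0163 F [ 0.4  0.1 -1. ]
turn [-1.000e-04 -2.000e-04  2.693e-01] shift mm [ 30.  140.4  -1.6]
scene 4.461538461538462
top 4.461538461538462
```

View pics/scene_2.png

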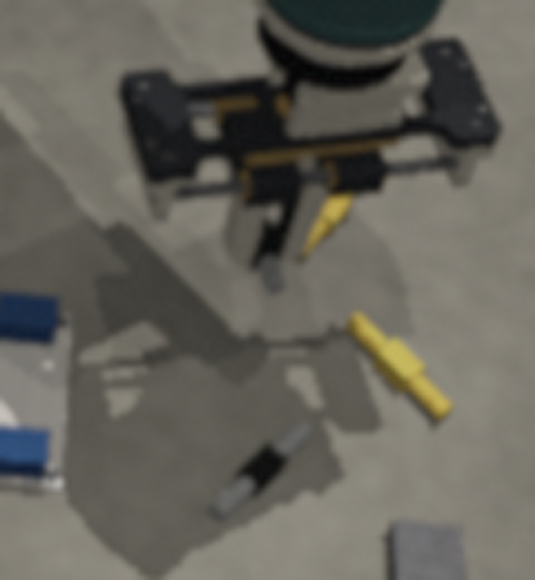

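```bash
python3 - <<'E'
from h import *
f=robot.grab_frame("scene"); s=4.4615
print(proj(f,[[.4712+.032,.2527+.002,.083-.006],[.4712+.032,.2527+.002,.083+.006]])@np.eye(2)*s-np.array([380,100])*s)
E
python3 -m pendant '[[[0,0,0.135,15,70,0,0],[0,0,0.27,30,140.5,0,0],[0,0,0.27,30,140.5,0,0],[0,0,0.27,30,140.5,0,0],[0,0,0.27,30,140.5,0,0]]]';python3 go.py .5105 .1146 .04 -11.6
```

```text
[[273.63350576 295.56273899]
 [278.20034873 282.66808646]]
clock: 6.65
tool_pos: [0.5105, 0.1138, 0.0776]
ee_rot: [0.0, 0.995, -0.102, -0.001]
force: [0.9, 0.6, -0.1]
finger_gap: 0.016
clock 6.65 tcp [0.5105 0.1138 0.0776] yaw -11.75 q [ 0.17 -0.14  1.93  0.    1.36  1.95] gap 0.016 F [ 0.9  0.6 -0.1]
turn [ 0.0003  0.0014 -0.0026] shift mm [-0.1 -0.8 37.6]
```

```bash
python3 -m pendant '[[[0,0,0,0,-0.5,45,0],[0,0,0,0,-0.5,45,0],[0,0,0,0,-0.5,45,0],[0,0,0,0,-0.5,45,0],[0,0,0,0,-0.5,45,0]]]';python3 go.py .5105 .1146 .0085 -11.6;  python3 crop.py 3 350 130 75 85 220 180 75 80
```

```text
clock: 7.15
tool_pos: [0.5114, 0.1156, 0.0351]
ee_rot: [-0.0, 0.995, -0.101, 0.001]
force: [0.1, 0.4, -1.1]
finger_gap: 0.0153
clock 7.15 tcp [0.5114 0.1156 0.0351] yaw -11.61 q [ 0.17 -0.1   1.97  0.    1.28  1.95] gap 0.0153 F [ 0.1  0.4 -1.1]
turn [-0.0007 -0.0017 -0.0001] shift mm [-0.8  1.1 26.6]
scene 6.823529411764706
top 7.25
```

View pics/scene_3.png

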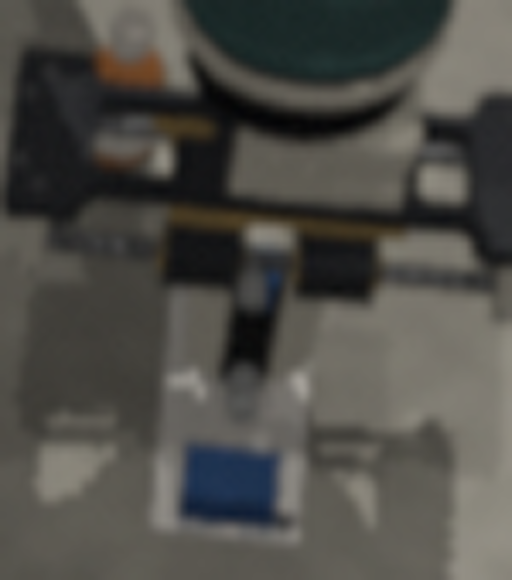

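View pics/top_3.png

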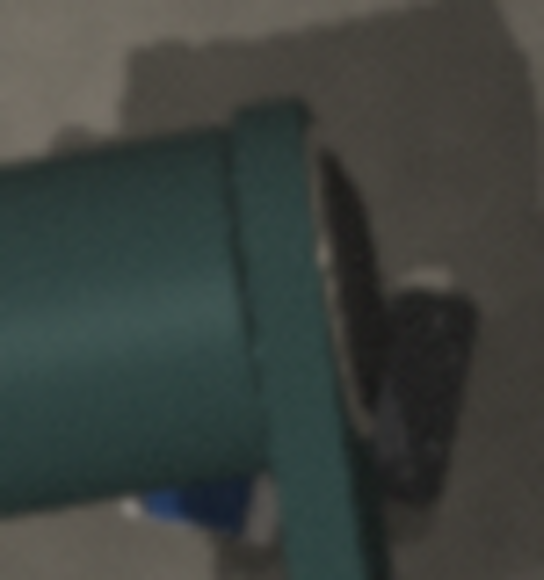

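The pin's front end (scene crop (242,410)) is short of the front jaw (top edge at row 448) and aligned with the slot. I'll lower it.

```bash
python3 -m pendant '[[[0,0,0,-0.3,0,5,0],[0,0,0,-0.3,0,10,0],[0,0,0,-0.3,0,15,0],[0,0,0,-0.3,0,18,0],[0,0,0,-0.3,0,18,0]]]';python3 go.py .5105 .1146 .0085 -11.6
```

```text
clock: 7.75
tool_pos: [0.5101, 0.115, 0.0148]
ee_rot: [0.0, 0.995, -0.101, -0.0]
force: [-0.6, 0.1, -1.3]
finger_gap: 0.0155
clock 7.75 tcp [0.5101 0.115  0.0148] yaw -11.65 q [ 0.17 -0.08  1.98  0.    1.24  1.95] gap 0.0155 F [-0.6  0.1 -1.3]
turn [ 0.0004  0.0009 -0.0008] shift mm [0.4 0.3 6.3]
```

```bash
python3 -m pendant '[[[0,0,0,0,0,2,0],[0,0,0,0,0,4,0],[0,0,0,0,0,5.5,0],[0,0,0,0,0,6,0],[0,0,0,0,0,6.3,0]]]';python3 go.py .5105 .1146 .0085 -11.6;  python3 crop.py 4 350 130 75 85 220 180 75 80
```

```text
clock: 8.25
tool_pos: [0.5105, 0.1151, 0.0092]
ee_rot: [0.0, 0.995, -0.101, -0.0]
force: [-0.5, 0.3, -0.7]
finger_gap: 0.0155
clock 8.25 tcp [0.5105 0.1151 0.0092] yaw -11.64 q [ 0.17 -0.08  1.99  0.    1.23  1.95] gap 0.0155 F [-0.5  0.3 -0.7]
turn [ 0.      0.     -0.0007] shift mm [0.1 0.5 0.7]
scene 6.823529411764706
top 7.25
```

View pics/scene_4.png

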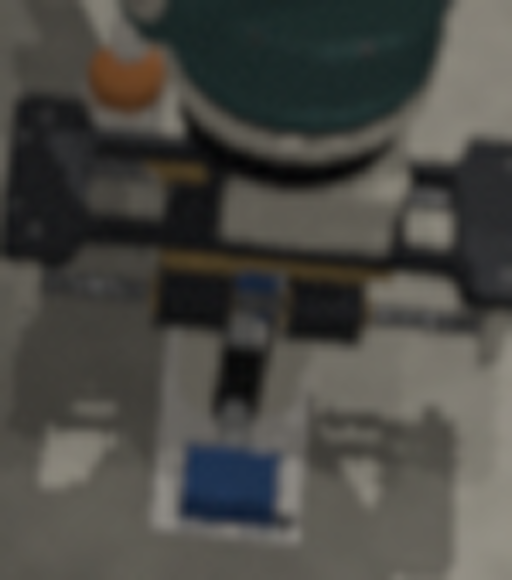

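```bash
python3 -m pendant '[[[0,0,0,0,0,0.8,0],[0,0,0,0,0,0.8,0.25],[0,0,0,0,0,0.8,0.25],[0,0,0,0,0,0.8,0.25],[0,0,0,0,0,0.8,0.25]]]';python3 go.py .5105 .1146 .0085 -11.6;  python3 crop.py 5 350 130 75 85 220 180 75 80
```

```text
clock: 8.85
tool_pos: [0.5105, 0.1151, 0.0084]
ee_rot: [-0.0, 0.995, -0.101, -0.0]
force: [0.8, -0.3, -0.0]
finger_gap: 0.0232
clock 8.85 tcp [0.5105 0.1151 0.0084] yaw -11.64 q [ 0.17 -0.07  1.99  0.    1.23  1.95] gap 0.0232 F [ 0.8 -0.3 -0. ]
turn [-0.      0.     -0.0007] shift mm [ 0.1  0.5 -0.1]
scene 6.823529411764706
top 7.25
```

View pics/scene_5.png

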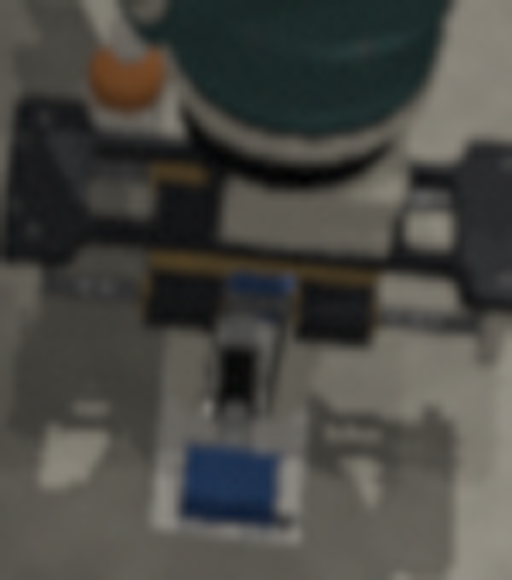

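The short pin lies free in the slot between the jaws, so it is confirmed short. I'll regrip and lift.

```bash
python3 -m pendant '[[[0,0,0,0,0,0,0],[0,0,0,0,0,0,0],[0,0,0,0,0,0,0],[0,0,0,0,0,0,0],[0,0,0,0,0,0,0]]]' 20; python3 -m pendant '[[[0,0,0,0,0,-25,0],[0,0,0,0,0,-70,0],[0,0,0,0,0,-110,0],[0,0,0,0,0,-110,0],[0,0,0,0,0,-110,0]]]'; python3 go.py .621 -.245 .12 0
```

```text
clock: 9.45
tool_pos: [0.5105, 0.1151, 0.0084]
ee_rot: [-0.0, 0.995, -0.101, -0.0]
force: [0.4, -0.2, 0.4]
finger_gap: 0.0158
clock: 9.95
tool_pos: [0.5108, 0.1152, 0.1189]
ee_rot: [-0.0, 0.995, -0.101, 0.001]
force: [0.1, -0.3, -2.0]
finger_gap: 0.0157
clock 9.95 tcp [0.5108 0.1152 0.1189] yaw -11.64 q [ 0.17 -0.17  1.89 -0.    1.43  1.95] gap 0.0157 F [ 0.1 -0.3 -2. ]
turn [-0.0004 -0.0014 -0.2031] shift mm [180.6 330.5  -1. ]
```

```bash
python3 -m pendant '[[[0,0,-0.2,180.5,330.5,0,0],[0,0,-0.2,180.5,330.5,0,0],[0,0,-0.2,180.5,330.5,0,0],[0,0,-0.2,180.5,330.5,0,0],[0,0,-0.2,180.5,330.5,0,0]]]'; python3 go.py .621 -.245 .12 0
```

```text
clock: 10.45
tool_pos: [0.5817, -0.1212, 0.1164]
ee_rot: [-0.0, 1.0, -0.002, -0.001]
force: [0.4, 1.0, -0.4]
finger_gap: 0.0157
clock 10.45 tcp [ 0.5817 -0.1212  0.1164] yaw -0.19 q [-0.25 -0.01  1.74  0.    1.41  1.33] gap 0.0157 F [ 0.4  1.  -0.4]
turn [-0.0007  0.0023 -0.0033] shift mm [ 39.7 123.7  -3.7]
```

```bash
python3 -m pendant '[[[0,0,0,38,124,-2,0],[0,0,0,38,124,-2,0],[0,0,0,38,124,-2,0],[0,0,0,38,124,-2,0],[0,0,0,38,124,-2,0]]]'; python3 go.py .621 -.245 .016 0;python3 crop.py 6 190 120 130 150 310 110 120 120
```

```text
clock: 10.95
tool_pos: [0.6191, -0.2435, 0.1182]
ee_rot: [-0.001, 1.0, -0.002, -0.001]
force: [0.4, 0.4, -0.5]
finger_gap: 0.0158
clock 10.95 tcp [ 0.6191 -0.2435  0.1182] yaw -0.25 q [-0.41  0.14  1.58  0.    1.43  1.16] gap 0.0158 F [ 0.4  0.4 -0.5]
turn [-0.0014  0.0027 -0.0043] shift mm [  2.2   1.6 102.2]
scene 3.8666666666666667
top 4.833333333333333
```

View pics/scene_6.png

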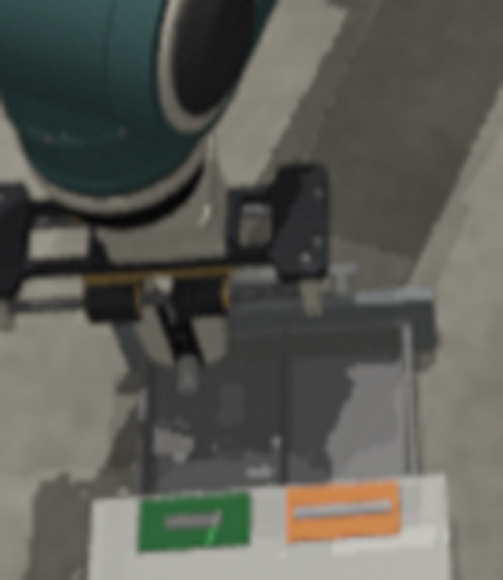

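View pics/top_6.png

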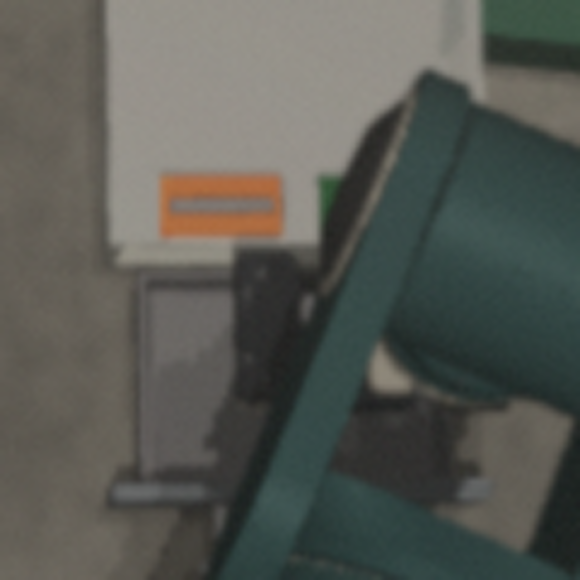

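```bash
python3 - <<'E'
from h import *
f=robot.grab_frame("top")
for p,z in (((92,235),.044),((268,235),.044),((450,235),.044),((92,465),.044),((268,465),.044),((450,462),.044),((95,240),.012)): print(p,at(f,(325+p[0]/6,130+p[1]/6),z).round(4))
f=robot.grab_frame("scene")
for p,z in (((340,170),.044),((140,170),.044),((540,145),.044),((150,225),.012)): print(p,at(f,(205+p[0]/6,180+p[1]/6),z).round(4))
E
python3 -m pendant '[[[0,0,0,0,0,40,0],[0,0,0,0,0,80,0],[0,0,0,0,0,92,0],[0,0,0,0,0,92,0],[0,0,0,0,0,92,0]]]'; python3 go.py .621 -.245 .0146 0;python3 crop.py 7 190 120 130 150 310 110 120 120
```

```text
(92, 235) [ 0.6701 -0.1237  0.044 ]
(268, 235) [ 0.6701 -0.2021  0.044 ]
(450, 235) [ 0.6702 -0.2838  0.044 ]
(92, 465) [ 0.5679 -0.1227  0.044 ]
(268, 465) [ 0.5676 -0.2004  0.044 ]
(450, 462) [ 0.5687 -0.2815  0.044 ]
(95, 240) [ 0.6729 -0.1274  0.012 ]
(340, 170) [ 0.5727 -0.2019  0.044 ]
(140, 170) [ 0.5664 -0.2846  0.044 ]
(540, 145) [ 0.5669 -0.1193  0.044 ]
(150, 225) [ 0.5739 -0.2863  0.012 ]
clock: 11.65
tool_pos: [0.6206, -0.2434, 0.0304]
ee_rot: [0.0, 1.0, -0.001, 0.001]
force: [0.7, 0.4, -0.1]
finger_gap: 0.016
clock 11.65 tcp [ 0.6206 -0.2434  0.0304] yaw -0.16 q [-0.41  0.21  1.65  0.    1.28  1.16] gap 0.016 F [ 0.7  0.4 -0.1]
turn [ 0.0007 -0.0017 -0.0028] shift mm [ 0.4  1.6 15.8]
scene 3.8666666666666667
top 4.833333333333333
```

View pics/scene_7.png

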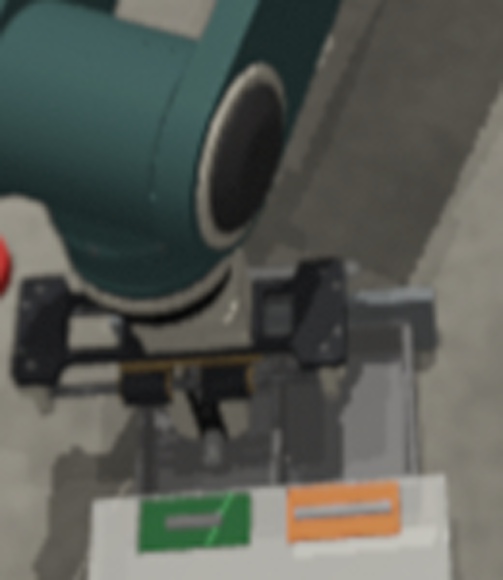

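```bash
python3 -m pendant '[[[0,0,0,0,1,5,0],[0,0,0,0,1,10,0],[0,0,0,0,1,13,0],[0,0,0,0,1,15,0],[0,0,0,0,1,15.5,0]]]'; python3 go.py .621 -.245 .0146 0; python3 -m pendant '[[[0,0,0,0,0,0,0.35],[0,0,0,0,0,0,0.35],[0,0,0,0,0,0,0.35],[0,0,0,0,0,0,0.35],[0,0,0,0,0,0,0.35]]]';python3 go.py .621 -.245 .0146 0
```

```text
clock: 12.25
tool_pos: [0.6205, -0.2444, 0.0143]
ee_rot: [0.0, 1.0, -0.002, 0.001]
force: [-2.9, 4.3, 16.4]
finger_gap: 0.016
clock 12.25 tcp [ 0.6205 -0.2444  0.0143] yaw -0.18 q [-0.41  0.22  1.66  0.    1.25  1.16] gap 0.016 F [-2.9  4.3 16.4]
turn [ 0.0002 -0.0016 -0.0032] shift mm [ 0.5  0.6 -0.3]
clock: 12.75
tool_pos: [0.6197, -0.2444, 0.0127]
ee_rot: [-0.0, 1.0, -0.002, -0.0]
force: [-0.5, -0.5, 0.2]
finger_gap: 0.0324
clock 12.75 tcp [ 0.6197 -0.2444  0.0127] yaw -0.19 q [-0.41  0.22  1.66 -0.    1.25  1.16] gap 0.0324 F [-0.5 -0.5  0.2]
turn [-0.0001  0.0002 -0.0032] shift mm [ 1.3  0.6 -1.9]
```

```bash
python3 -m pendant '[[[0,0,0,0,0,-30,0.35],[0,0,0,0,0,-75,0.35],[0,0,0,0,0,-120,0.35],[0,0,0,0,0,-125,0.35],[0,0,0,0,0,-125,0.35]]]'; python3 crop.py 8 190 120 130 150 310 110 120 120; python3 go.py .5751 .2449 .10 -50.5
```

```text
clock: 13.25
tool_pos: [0.6204, -0.2446, 0.1396]
ee_rot: [0.001, 1.0, -0.002, 0.001]
force: [0.1, -0.9, 0.5]
finger_gap: 0.0329
scene 3.8666666666666667
top 4.833333333333333
clock 13.35 tcp [ 0.6194 -0.2442  0.1365] yaw -0.19 q [-0.41  0.13  1.56  0.    1.45  1.16] gap 0.0323 F [ 0.7 -0.  -0.5]
turn [0.     0.0016 0.8782] shift mm [ -45.8 -488.9   36.9]
```

View pics/scene_8.png

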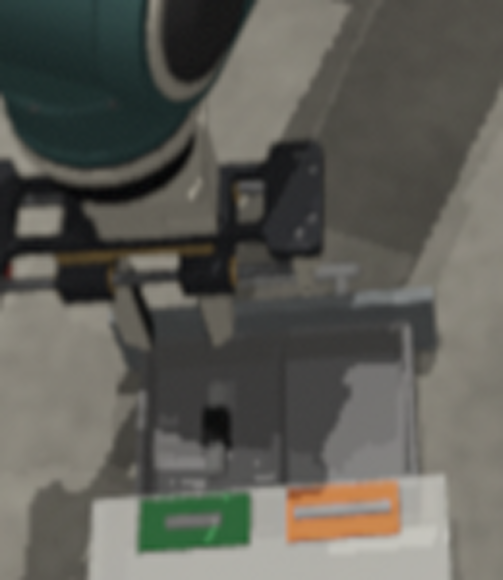

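The short pin lies flat in the green-tag compartment (scene crop (215,425)). Next is the long pin.

```bash
python3 -m pendant '[[[0,0,0.88,-46,-489,10,0.55],[0,0,0.88,-46,-489,10,0.55],[0,0,0.88,-46,-489,10,0.55],[0,0,0.88,-46,-489,10,0.55],[0,0,0.88,-46,-489,10,0.55]]]'; python3 go.py .5751 .2449 .10 -50.5
```

```text
clock: 13.85
tool_pos: [0.5968, -0.0002, 0.131]
ee_rot: [0.0, 0.932, -0.361, -0.001]
force: [0.7, 0.7, 0.7]
finger_gap: 0.0513
clock 13.85 tcp [ 5.968e-01 -2.000e-04  1.310e-01] yaw -42.35 q [-0.04 -0.01  1.72  0.    1.44  2.27] gap 0.0513 F [0.7 0.7 0.7]
turn [0.0017 0.0018 0.1422] shift mm [-181.1 -166.6   31.1]
```

```bash
python3 -m pendant '[[[0,0,0.142,-181,-166.5,20,0.55],[0,0,0.142,-181,-166.5,20,0.55],[0,0,0.142,-181,-166.5,31,0.55],[0,0,0.142,-181,-166.5,31,0.55],[0,0,0.142,-181,-166.5,31,0.55]]]'; python3 go.py .5751 .2449 .05 -50.5
```

```text
clock: 14.35
tool_pos: [0.5736, 0.2446, 0.0998]
ee_rot: [0.001, 0.906, -0.424, -0.001]
force: [1.1, -0.0, -0.3]
finger_gap: 0.0511
clock 14.35 tcp [0.5736 0.2446 0.0998] yaw -50.13 q [0.36 0.06 1.69 0.   1.39 2.81] gap 0.0511 F [ 1.1 -0.  -0.3]
turn [0.0023 0.0008 0.0064] shift mm [ 0.7 -1.4 49.8]
```

```bash
python3 -m pendant '[[[0,0,0,0.5,-0.5,30,0.55],[0,0,0,0.5,-0.5,50,0.55],[0,0,0,0.5,-0.5,50,0.55],[0,0,0,0.5,-0.5,50,0.55],[0,0,0,0.5,-0.5,50,0.55]]]'; python3 go.py .5751 .2449 .0035 -50.5; python3 crop.py 9 380 120 120 130 130 160 150 130
```

```text
clock: 14.85
tool_pos: [0.5761, 0.2426, 0.0529]
ee_rot: [-0.0, 0.906, -0.424, 0.0]
force: [0.4, 0.0, -0.5]
finger_gap: 0.0511
clock 14.85 tcp [0.5761 0.2426 0.0529] yaw -50.17 q [0.36 0.1  1.73 0.   1.31 2.8 ] gap 0.0511 F [ 0.4  0.  -0.5]
turn [-0.0009 -0.0003  0.0058] shift mm [-2.4 -0.7 49.4]
scene 4.461538461538462
top 4.461538461538462
```

View pics/scene_9.png

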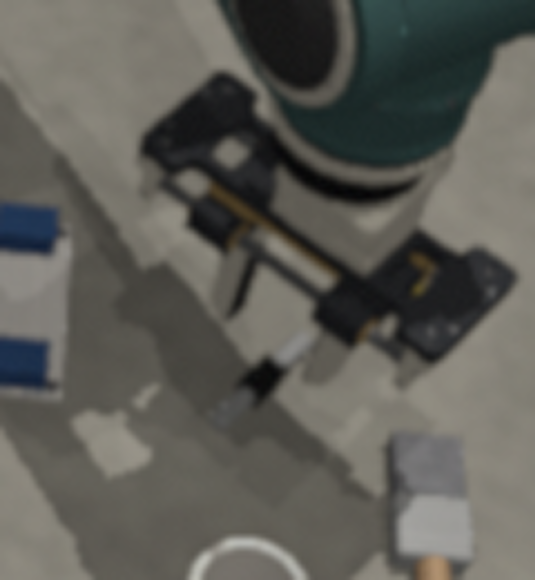

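```bash
python3 -m pendant '[[[0,0,0,-1.2,-0.5,30,0.55],[0,0,0,-1.2,-0.5,46,0.55],[0,0,0,-1.2,-0.5,49,0.55],[0,0,0,-1.2,-0.5,49,0.55],[0,0,0,-1.2,-0.5,49,0.55]]]'; python3 go.py .5751 .2449 .003 -50.5; python3 crop.py 10 380 120 120 130 130 160 150 130
```

```text
clock: 15.45
tool_pos: [0.5758, 0.2441, 0.0041]
ee_rot: [-0.0, 0.906, -0.424, 0.0]
force: [-0.0, 0.8, 1.1]
finger_gap: 0.0512
clock 15.45 tcp [0.5758 0.2441 0.0041] yaw -50.15 q [ 0.36  0.15  1.77 -0.    1.23  2.81] gap 0.0512 F [-0.   0.8  1.1]
turn [-0.001  -0.0004  0.0062] shift mm [-1.1 -0.   1.1]
scene 4.461538461538462
top 4.461538461538462
```

View pics/scene_10.png

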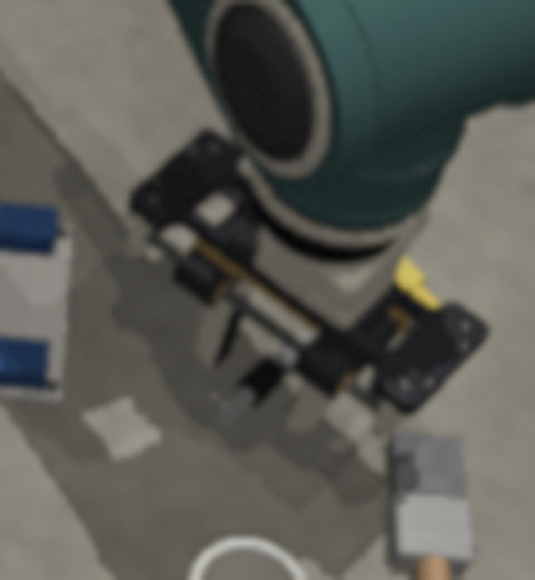

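```bash
python3 -m pendant '[[[0,0,0,-0.8,0,0.3,0],[0,0,0,-0.8,0,0.3,0],[0,0,0,-0.8,0,0.3,0],[0,0,0,-0.8,0,0.3,0],[0,0,0,-0.8,0,0.3,0]]]' 20;  python3 -m pendant '[[[0,0,0,-0.8,0,-15,0],[0,0,0,-0.8,0,-60,0],[0,0,0,-0.8,0,-90,0],[0,0,0,-0.8,0,-90,0],[0,0,0,-0.8,0,-90,0]]]'; python3 go.py .5105 .1146 .08 -11.6
```

```text
clock: 16.05
tool_pos: [0.5747, 0.2446, 0.0027]
ee_rot: [-0.0, 0.906, -0.424, -0.0]
force: [-0.5, 0.2, 1.1]
finger_gap: 0.0161
clock: 16.55
tool_pos: [0.5745, 0.2453, 0.0938]
ee_rot: [-0.001, 0.906, -0.424, 0.001]
force: [0.0, -0.8, -1.7]
finger_gap: 0.016
clock 16.55 tcp [0.5745 0.2453 0.0938] yaw -50.14 q [ 0.36  0.07  1.7  -0.    1.37  2.81] gap 0.016 F [ 0.  -0.8 -1.7]
turn [-0.0013 -0.0011 -0.6726] shift mm [ 59.3 132.9  13.7]
```

```bash
python3 -m pendant '[[[0,0,-0.15,12,27,0,0],[0,0,-0.3,25,57,5,0],[0,0,-0.45,40,90,9,0],[0,0,-0.6,53,119,13,0],[0,0,-0.673,59.5,133,13.5,0]]]'; python3 go.py .5105 .1146 .08 -11.6
```

```text
clock: 17.05
tool_pos: [0.5083, 0.1124, 0.0773]
ee_rot: [0.001, 0.995, -0.098, -0.001]
force: [-0.0, 0.1, -0.6]
finger_gap: 0.016
clock 17.05 tcp [0.5083 0.1124 0.0773] yaw -11.29 q [ 0.17 -0.15  1.93 -0.    1.36  1.94] gap 0.016 F [-0.   0.1 -0.6]
turn [0.0013 0.0027 0.0054] shift mm [ 1.7 -2.5 -2.7]
```

Settle, and lower to just above the jaws.

```bash
python3 -m pendant '[[[0,0,0.004,0,0,25,0],[0,0,0.004,0,0,45,0],[0,0,0.004,0,0,45,0],[0,0,0.004,0,0,45,0],[0,0,0.004,0,0,45,0]]]'; python3 go.py .5105 .1146 .027 -11.6; python3 crop.py 11 350 130 75 85 220 180 75 80
```

```text
clock: 17.55
tool_pos: [0.5106, 0.1145, 0.035]
ee_rot: [-0.0, 0.995, -0.103, 0.0]
force: [0.4, -0.1, -0.2]
finger_gap: 0.0158
clock 17.55 tcp [0.5106 0.1145 0.035 ] yaw -11.79 q [ 0.17 -0.1   1.97  0.    1.28  1.95] gap 0.0158 F [ 0.4 -0.1 -0.2]
turn [-0.0002 -0.0006 -0.0034] shift mm [-0.1 -0.1  8. ]
scene 6.823529411764706
top 7.25
```

View pics/scene_11.png

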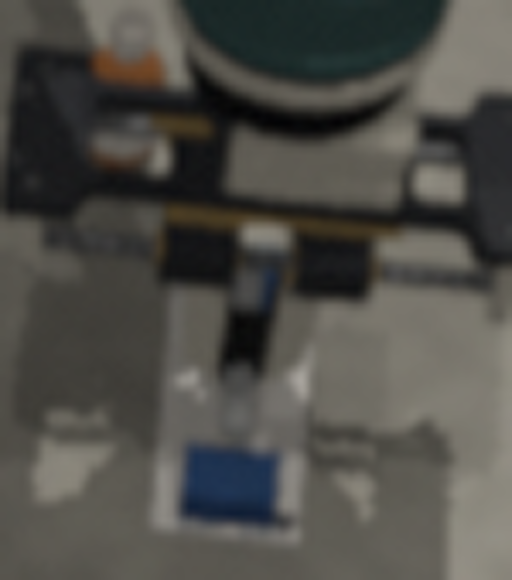

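```bash
python3 -m pendant '[[[0,0,0,0,0,3,0],[0,0,0,0,0,5,0],[0,0,0,0,0,6.5,0],[0,0,0,0,0,7.5,0],[0,0,0,0,0,8,0]]]'; python3 go.py .5105 .1146 .027 -11.6
```

```text
clock: 18.15
tool_pos: [0.5103, 0.1143, 0.0264]
ee_rot: [0.0, 0.995, -0.103, -0.0]
force: [-3.8, -0.5, 7.5]
finger_gap: 0.0158
clock 18.15 tcp [0.5103 0.1143 0.0264] yaw -11.81 q [ 0.17 -0.1   1.98 -0.    1.26  1.95] gap 0.0158 F [-3.8 -0.5  7.5]
turn [ 0.      0.     -0.0036] shift mm [ 0.1 -0.4 -0.6]
```

```bash
python3 -m pendant '[[[0,0,0,0,0,0.2,0],[0,0,0,0,0,0.2,0.21],[0,0,0,0,0,0.2,0.21],[0,0,0,0,0,0.2,0.21],[0,0,0,0,0,0.2,0.21]]]'; python3 go.py .5105 .1146 .027 -11.6; python3 crop.py 12 350 130 75 85 220 180 75 80
```

```text
clock: 18.65
tool_pos: [0.5102, 0.1143, 0.0259]
ee_rot: [-0.0, 0.995, -0.103, -0.0]
force: [-0.6, -0.0, 0.5]
finger_gap: 0.0197
clock 18.65 tcp [0.5102 0.1143 0.0259] yaw -11.81 q [ 0.17 -0.09  1.98  0.    1.26  1.95] gap 0.0197 F [-0.6 -0.   0.5]
turn [ 0.      0.0001 -0.0037] shift mm [ 0.2 -0.4 -1.1]
scene 6.823529411764706
top 7.25
```

View pics/scene_12.png

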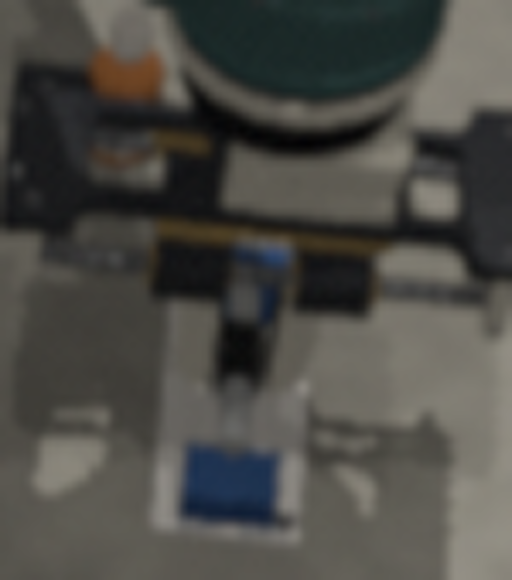

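```bash
python3 - <<'E'
from h import *
f=robot.grab_frame("scene"); s=6.8235
c,sn=np.cos(np.radians(-11.7)),np.sin(np.radians(-11.7))
for nm,x,z in (("end bot",.041,.026),("end mid",.041,.032),("end top",.041,.038),("jaw inner top",.036,.026),("jaw outer top",.060,.026)):
    print(nm,(proj(f,[[.5103+c*x,.1143+sn*x,z]])[0]-[350,130])*s)
cv2.imwrite("pics/z12.png",cv2.resize(f["image"][178:210,368:400,::-1],None,fx=18,fy=18,interpolation=cv2.INTER_LANCZOS4))
E
```

```text
end bot [228.68624852 455.13593786]
end mid [230.35504102 446.35789993]
end top [232.03878556 437.49968719]
jaw inner top [229.49809129 444.0313113 ]
jaw outer top [225.56122988 497.82408511]
```

View pics/z12.png

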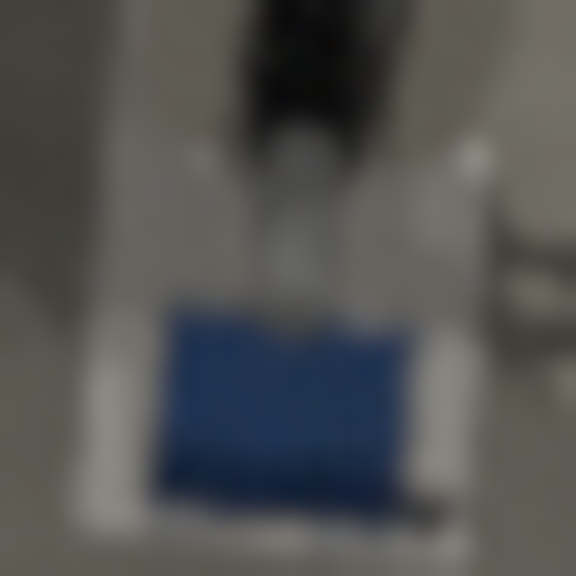

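The pin's end face overlaps the front jaw's top edge (zoom (290,330)) and bears there with the grip loosened, so it is the long pin. I'll regrip and carry it over.

```bash
python3 -m pendant '[[[0,0,0,0,0,0,0],[0,0,0,0,0,0,0],[0,0,0,0,0,0,0],[0,0,0,0,0,0,0],[0,0,0,0,0,0,0]]]' 20; python3 -m pendant '[[[0,0,0,0,0,-25,0],[0,0,0,0,0,-70,0],[0,0,0,0,0,-95,0],[0,0,0,0,0,-95,0],[0,0,0,0,0,-95,0]]]'; python3 go.py .619 -.16 .12 0
```

```text
clock: 19.3
tool_pos: [0.5103, 0.1143, 0.026]
ee_rot: [-0.0, 0.995, -0.103, -0.0]
force: [-0.0, 0.0, 0.1]
finger_gap: 0.016
clock: 19.8
tool_pos: [0.5103, 0.1143, 0.1208]
ee_rot: [-0.0, 0.995, -0.103, 0.0]
force: [0.1, 0.2, -0.6]
finger_gap: 0.0159
clock 19.8 tcp [0.5103 0.1143 0.1208] yaw -11.81 q [ 0.17 -0.18  1.89 -0.    1.43  1.95] gap 0.0159 F [ 0.1  0.2 -0.6]
turn [-1.000e-04 -4.000e-04 -2.061e-01] shift mm [162.5 246.2   0.8]
```

```bash
python3 -m pendant '[[[0,0,-0.2,162.5,246,0,0],[0,0,-0.206,162.5,246,0,0],[0,0,-0.206,162.5,246,0,0],[0,0,-0.206,162.5,246,0,0],[0,0,-0.206,162.5,246,0,0]]]'; python3 go.py .619 -.16 .12 0
```

```text
clock: 20.3
tool_pos: [0.6005, -0.1158, 0.1189]
ee_rot: [-0.0, 1.0, -0.0, -0.001]
force: [1.7, 1.5, 0.2]
finger_gap: 0.0158
clock 20.3 tcp [ 0.6005 -0.1158  0.1189] yaw -0.01 q [-0.23  0.02  1.7   0.    1.42  1.34] gap 0.0158 F [1.7 1.5 0.2]
turn [-0.0006  0.0023 -0.0002] shift mm [18.5 44.2 -1.1]
```

```bash
python3 -m pendant '[[[0,0,0,17.5,43.5,0,0],[0,0,0,17.5,43.5,30,0],[0,0,0,17.5,43.5,70,0],[0,0,0,17.5,43.5,70,0],[0,0,0,17.5,43.5,70,0]]]'; python3 go.py .619 -.16 .0147 0; python3 crop.py 13 190 120 130 150 310 110 120 120
```

```text
clock: 20.8
tool_pos: [0.6176, -0.157, 0.0502]
ee_rot: [-0.0, 1.0, 0.0, -0.001]
force: [0.2, 0.6, 0.3]
finger_gap: 0.0158
clock 20.8 tcp [ 0.6176 -0.157   0.0502] yaw 0.0 q [-0.29  0.13  1.7   0.    1.31  1.28] gap 0.0158 F [0.2 0.6 0.3]
turn [-0.0008  0.0026  0.0001] shift mm [ 1.5  3.  35.5]
scene 3.8666666666666667
top 4.833333333333333
```

View pics/scene_13.png

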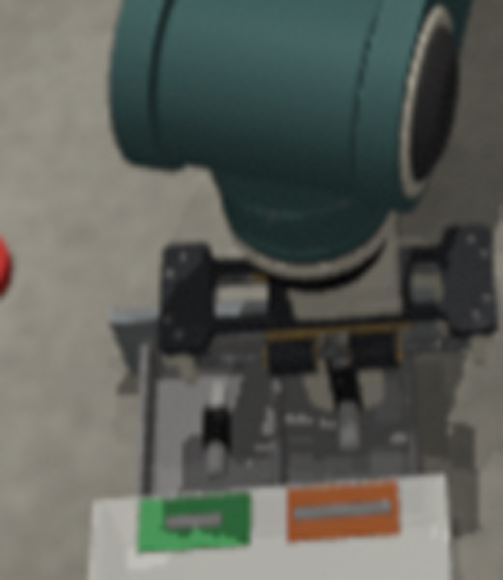

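View pics/top_13.png

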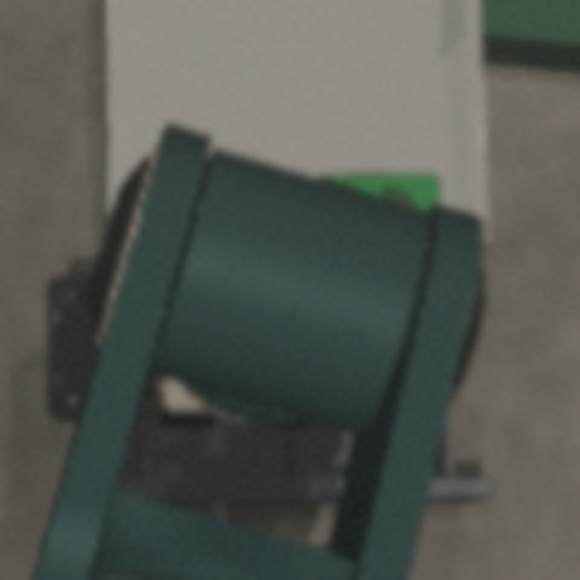

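```bash
python3 -m pendant '[[[0,0,0,0.5,0.5,12,0],[0,0,0,0.5,0.5,24,0],[0,0,0,0.5,0.5,30,0],[0,0,0,0.5,0.5,32,0],[0,0,0,0.5,0.5,33,0]]]'; python3 go.py .619 -.16 .0150 0
```

```text
clock: 21.4
tool_pos: [0.6187, -0.1578, 0.0177]
ee_rot: [-0.0, 1.0, -0.0, -0.0]
force: [0.5, 0.2, -0.6]
finger_gap: 0.0157
clock 21.4 tcp [ 0.6187 -0.1578  0.0177] yaw -0.0 q [-0.29  0.16  1.73  0.    1.25  1.28] gap 0.0157 F [ 0.5  0.2 -0.6]
turn [-0.0001  0.0004 -0.0001] shift mm [0.3 2.2 2.7]
```

```bash
python3 -m pendant '[[[0,0,0,0,1,1.5,0],[0,0,0,0,1.5,2.3,0],[0,0,0,0,1.5,2.6,0],[0,0,0,0,1.5,2.6,0.35],[0,0,0,0,1.5,2.6,0.35]]]'; python3 -m pendant '[[[0,0,0,0,0,0,0.35],[0,0,0,0,0,0,0.35],[0,0,0,0,0,-30,0.35],[0,0,0,0,0,-70,0.35],[0,0,0,0,0,-110,0.35]]]'; python3 go.py .44 -.2025 .13 0;python3 crop.py 14 190 120 130 150 310 110 120 120
```

```text
clock: 21.9
tool_pos: [0.6189, -0.1593, 0.0156]
ee_rot: [0.0, 1.0, -0.0, 0.0]
force: [-0.0, 0.5, -0.1]
finger_gap: 0.0276
clock: 22.4
tool_pos: [0.6185, -0.1592, 0.1264]
ee_rot: [-0.0, 1.0, -0.0, -0.0]
force: [0.3, 0.2, 0.1]
finger_gap: 0.0324
clock 22.4 tcp [ 0.6185 -0.1592  0.1264] yaw -0.01 q [-0.29  0.08  1.63 -0.    1.43  1.28] gap 0.0324 F [0.3 0.2 0.1]
turn [-0.0003  0.0009 -0.0001] shift mm [-178.5   43.3   -3.4]
scene 3.8666666666666667
top 4.833333333333333
```

View pics/scene_14.png

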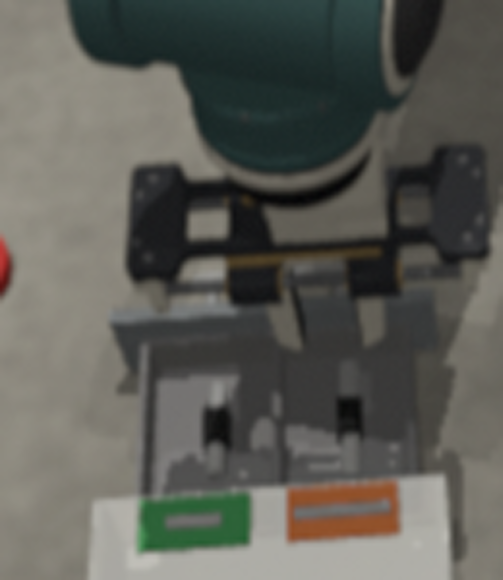

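Both pins lie flat in their compartments (scene crop: short at (215,425) under green, long at (348,415) under orange). Now the drawer.

```bash
python3 - <<'E'
from h import *
f=robot.grab_frame("top")
for p in ((60,185),(500,185)): print(at(f,(325+p[0]/6,130+p[1]/6),.073).round(4))
f=robot.grab_frame("scene")
for p in ((52,415),(600,378)): print(at(f,(205+p[0]/6,180+p[1]/6),.073).round(4))
E
python3 -m pendant '[[[0,0,0,-178,43,-3,0.3],[0,0,0,-178,43,-3,0.3],[0,0,0,-178,43,-3,0.3],[0,0,0,-178,43,-3,0.3],[0,0,0,-178,43,-3,0.3]]]'; python3 go.py .465 -.2025 .022 0
```

```text
[ 0.6874 -0.1079  0.073 ]
[ 0.6877 -0.3006  0.073 ]
[ 0.6913 -0.3063  0.073 ]
[ 0.6911 -0.0988  0.073 ]
clock: 23.1
tool_pos: [0.4377, -0.2028, 0.1271]
ee_rot: [-0.0, 1.0, -0.001, -0.001]
force: [0.4, -0.2, -0.4]
finger_gap: 0.0278
clock 23.1 tcp [ 0.4377 -0.2028  0.1271] yaw -0.12 q [-0.49 -0.28  1.96 -0.    1.46  1.09] gap 0.0278 F [ 0.4 -0.2 -0.4]
turn [-0.0003  0.0015 -0.002 ] shift mm [ 27.5  -0.3 105.1]
```

```bash
python3 -m pendant '[[[0,0,0,0,0,40,0.3],[0,0,0,0,0,80,0.3],[0,0,0,0,0,105,0.3],[0,0,0,0,0,105,0.3],[0,0,0,0,0,105,0.3]]]'; python3 go.py .50 -.2025 .022 0; python3 crop.py 15 190 100 130 150 310 110 120 150
```

```text
clock: 23.6
tool_pos: [0.4409, -0.2021, 0.0233]
ee_rot: [-0.0, 1.0, 0.0, -0.001]
force: [0.5, 0.3, 0.8]
finger_gap: 0.0281
clock 23.6 tcp [ 0.4409 -0.2021  0.0233] yaw 0.01 q [-0.48 -0.18  2.06  0.    1.27  1.09] gap 0.0281 F [0.5 0.3 0.8]
turn [-0.0007  0.0012  0.0001] shift mm [59.1  0.4  1.2]
scene 3.8666666666666667
top 3.8666666666666667
```

View pics/scene_15.png

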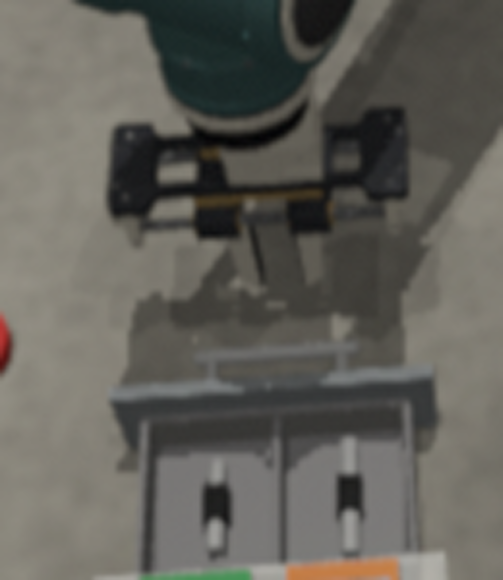

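View pics/top_15.png

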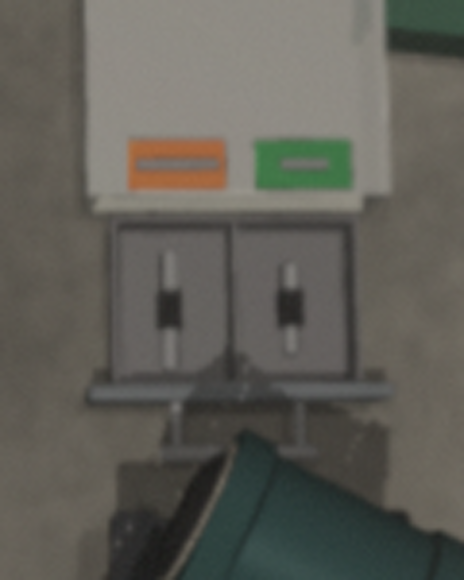

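```bash
python3 -m pendant '[[[0,0,0,25,0.5,1,0.3],[0,0,0,50,0.5,1,0.3],[0,0,0,60,0.5,1,0.3],[0,0,0,66,0.5,1,0.3],[0,0,0,74,0.5,1,0.3]]]'; python3 go.py .62 -.2025 .022 0;  python3 -m pendant '[[[0,0,0,10,0,0,0.3],[0,0,0,22,0,0,0.3],[0,0,0,34,0,0,0.3],[0,0,0,46,0,0,0.3],[0,0,0,58,0,0,0.3]]]'; python3 go.py .62 -.2025 .022 0
```

```text
clock: 24.2
tool_pos: [0.5146, -0.2029, 0.0228]
ee_rot: [0.0, 1.0, -0.0, -0.0]
force: [-3.8, 0.6, 2.3]
finger_gap: 0.0277
clock 24.2 tcp [ 0.5146 -0.2029  0.0228] yaw -0.0 q [-0.42 -0.02  1.91 -0.    1.25  1.15] gap 0.0277 F [-3.8  0.6  2.3]
turn [ 0.0001  0.0004 -0.0001] shift mm [105.4  -0.4   0.8]
clock: 24.7
tool_pos: [0.5739, -0.2028, 0.0223]
ee_rot: [-0.0, 1.0, -0.0, -0.0]
force: [-3.1, 1.3, 3.5]
finger_gap: 0.0276
clock 24.7 tcp [ 0.5739 -0.2028  0.0223] yaw -0.0 q [-0.38  0.1   1.79  0.    1.25  1.19] gap 0.0276 F [-3.1  1.3  3.5]
turn [-0.0001  0.0001 -0.0001] shift mm [46.1 -0.3  0.3]
```

```bash
python3 -m pendant '[[[0,0,0,10,0,0,0.3],[0,0,0,20,0,0,0.3],[0,0,0,30,0,0,0.3],[0,0,0,38,0,0,0.3],[0,0,0,44,0,0,0.3]]]'; python3 go.py .635 -.2025 .022 0; python3 crop.py 16 190 100 130 180 310 80 120 150
```

```text
clock: 25.2
tool_pos: [0.6175, -0.2027, 0.0222]
ee_rot: [-0.0, 1.0, -0.0, -0.0]
force: [-3.3, 2.2, 1.3]
finger_gap: 0.0282
clock 25.2 tcp [ 0.6175 -0.2027  0.0222] yaw -0.0 q [-0.36  0.18  1.7   0.    1.26  1.21] gap 0.0282 F [-3.3  2.2  1.3]
turn [-0.0002  0.0002 -0.    ] shift mm [17.5 -0.2  0.2]
scene 3.2222222222222223
top 3.8666666666666667
```

View pics/scene_16.png

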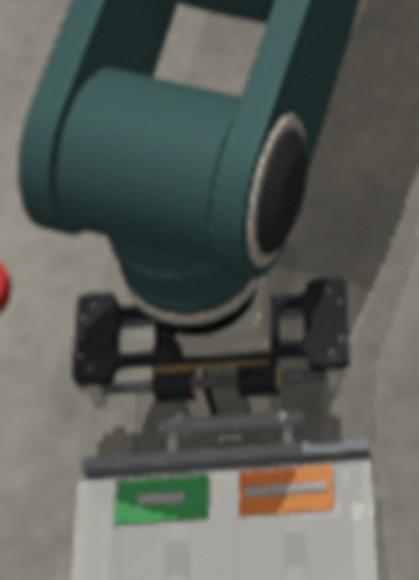

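```bash
python3 -m pendant '[[[0,0,0,2,0,0,0.3],[0,0,0,4,0,0,0.3],[0,0,0,6,0,0,0.3],[0,0,0,8,0,0,0.3],[0,0,0,10,0,0,0.3]]]'
```

```text
clock: 25.8
tool_pos: [0.6268, -0.2029, 0.0223]
ee_rot: [0.0, 1.0, -0.0, -0.0]
force: [-2.2, -0.2, -1.2]
finger_gap: 0.0282
```

```bash
python3 -m pendant '[[[0,0,0,1,0,0,0.3],[0,0,0,2,0,0,0.3],[0,0,0,3,0,0,0.3],[0,0,0,3.5,0,0,0.3],[0,0,0,4,0,0,0.3]]]'
```

```text
clock: 26.3
tool_pos: [0.63, -0.2028, 0.0223]
ee_rot: [-0.0, 1.0, 0.0, -0.001]
force: [-14.4, 1.0, 5.6]
finger_gap: 0.0278
```

```bash
python3 -m pendant '[[[0,0,0,0.3,0,0,0.3],[0,0,0,0.6,0,0,0.3],[0,0,0,0.6,0,0,0.3],[0,0,0,0.6,0,0,0.3],[0,0,0,0.6,0,0,0.3]]]'; python3 go.py .63 -.2 .02 0
```

```text
clock: 26.8
tool_pos: [0.63, -0.2029, 0.0222]
ee_rot: [-0.0, 1.0, -0.0, -0.002]
force: [-17.2, -0.1, 6.3]
finger_gap: 0.0278
clock 26.8 tcp [ 0.63   -0.2029  0.0222] yaw -0.0 q [-0.35  0.21  1.67 -0.    1.27  1.22] gap 0.0278 F [-17.2  -0.1   6.3]
turn [-0.0003  0.0035 -0.    ] shift mm [ 0.  -2.9  2.2]
```

The drawer is against its stop: the force rose to 17 N with no further travel. I'll back off.

```bash
python3 -m pendant '[[[0,0,0,-10,0,0,0.3],[0,0,0,-40,0,0,0.3],[0,0,0,-80,0,0,0.3],[0,0,0,-120,0,-20,0.3],[0,0,0,-140,0,-60,0.3]]]'; python3 -m pendant '[[[0,0,0,-40,0,-60,0.3],[0,0,0,-60,40,-150,0.3],[0,0,0,-60,60,-200,0.3],[0,0,0,-60,60,-200,0.3],[0,0,0,-60,60,-200,0.3]]]'; python3 look.py 17 >/dev/null; python3 crop.py 17c 180 180 140 160 310 80 120 120
```

```text
clock: 27.3
tool_pos: [0.4878, -0.202, 0.0801]
ee_rot: [-0.001, 1.0, -0.0, -0.002]
force: [1.1, -0.7, 1.5]
finger_gap: 0.0282
clock: 27.8
tool_pos: [0.4313, -0.2641, 0.2874]
ee_rot: [0.002, 1.0, -0.0, 0.003]
force: [0.4, -0.3, 0.6]
finger_gap: 0.0279
scene 3.625
top 4.833333333333333
```

View pics/scene_17.png

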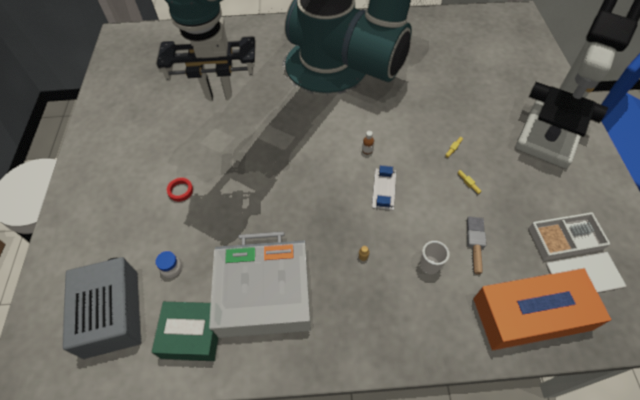

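View pics/scene_17c.png

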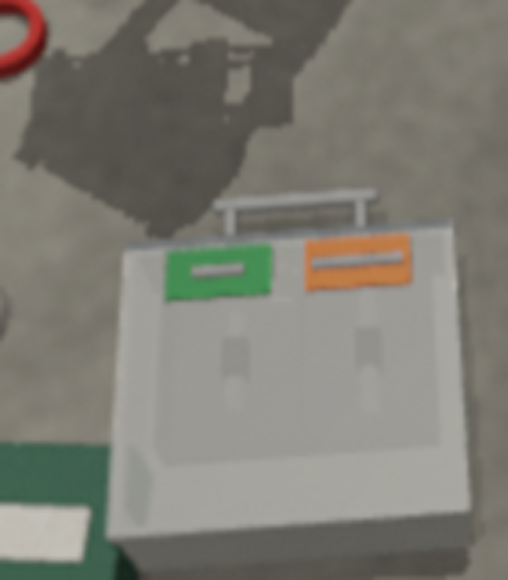

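View pics/top_17c.png

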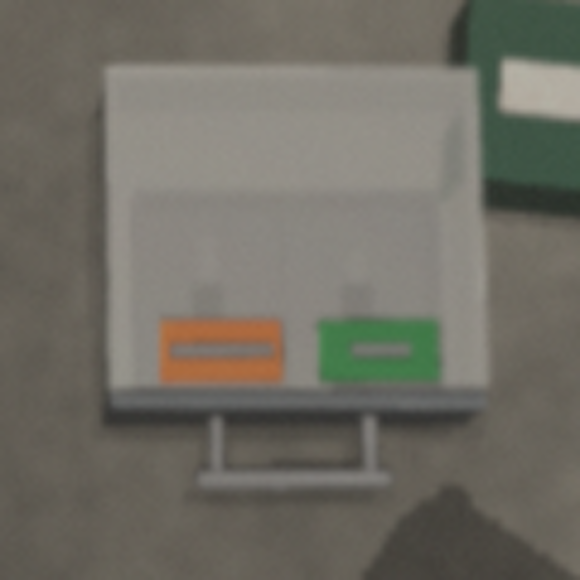

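The drawer is shut, with both pins flat and visible through the clear top, in front of their tags. The bystanders (tape, jar, bottle, objective, beaker, brush) and the yellow look-alikes stand at the same pixels as at the start. I'll hand it in.

```bash
python3 -c "
from workcell import robot
s=robot.get_state();print(s['clock'],s['force'])
print(robot.finish_job())"
```

```text
28.0 [ 1.34356337  1.02178614 -0.57153735]
the job is handed in; nothing more can be done
None
```

The job is done and handed in at 28.0 s, with both pins in their compartments and the drawer shut.

- **Short pin:** it dropped to the slot's floor, and I released it there and gripped it again. I then laid it flat in the green-tag compartment (the cabinet's -y side).
- **Long pin:** it bore on both jaw tops at the expected height, pressing back with 7.5 N. With the grip loosened its end still overlapped the front jaw. I then laid it flat in the orange-tag compartment (+y side).
- **Drawer:** I pushed it by the bar until it stopped; the last nudge raised the force to 17 N with no further travel.
- **Last pictures:** the panel is against the cabinet and both pins show flat through the clear top, in the right compartments. The bystanders and the yellow look-alikes look unmoved, and the robot touches nothing.

No check failed. While I set the short pin down in the drawer, the force reached about 16 N for a moment, well under the limits. The rear jaw contact under the long pin was hidden by the gripper; I judged it from the height and the pin staying level.

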